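# Park an air-sampling canister on its line and snap its neck retainer onto the rail

### The arm

A 6-joint arm with a two-finger parallel gripper is mounted at the origin on a cart in front of the work surface, level with it; the furniture and walls round the work are solid. World frame = base frame: x ahead of the robot, y to its left, z up, the work surface at z = 0. Lengths are in m, angles in degrees, forces in N, time in s.
With the tool pointing down it reaches from about 0.325 to 0.85 m from the base axis. Payload 15.5 kg.
Tool frame: the origin (TCP) lies midway between the tips of the shut fingers; the grasp point (between the pads) lies 19 mm behind it; z points along the fingers, y is the line along which they close (so a half turn about z gives the same grasp; the last joint's range is limited). The gripper opens to 91 mm and grips with 3 to 60 N. Pads are 32 mm wide; open, the fingers measure 118 mm over their backs; the gripper's body (76 mm by 178 mm) begins 60 mm behind the grasp point.
Start: joints at [-70.159, 28.281, 77.091, -0, 74.628, -5.472], TCP at [0.267, -0.565, 0.214] pointing down, gripper open.
Joint ranges: [-166.48, 166.48], [-47.26, 123.95], [12.59, 153.08], [-70.14, 250.14], [6.76, 159.57], [-176.63, 176.63]. Speed limits (degrees/s): [108.29, 108.29, 147.25, 172.46, 172.46, 172.46].

### API

Orientations are given as [roll, pitch, yaw] about the fixed x, y, z axes, in that order (R = Rz(yaw) Ry(pitch) Rx(roll)).
In Python, from workcell import get_state, capture, sign_off, masks_of, mark_of gives the robot as it stands.
- The arm moves only by the tool apply_moves, never from a script. Its argument "commands" is a list of rows, each a list of 7 numbers: the turn, a rotation vector about the tool's x, y, z in units of 10 degrees (1.0 is 10 degrees), then the shift along the tool's x, y, z in mm, then the closure, from 0 (fully open) to 1 (shut). A call has 1 to 8 rows; each row shifts and turns the commanded pose from where the row before left it, along the tool's axes as they then stand; what a row does not reach is not made up. A row lasts 1/8 s, in which the tool goes at most 62.5 mm and 10.7 degrees, less where a joint would pass 70% of its speed; a pose out of reach is approached as far as the arm can. A call is refused whole if a number of a shift passes 62.5 or a number of a turn 1, either way. A call with a gripper value outside its range is refused whole. The fingers move at their own pace and stop on an object; the grip force is fixed at half the most. Time passes only in rows, so rows that do not move let the fingers close. It gives the time, the measured TCP pose, the force, the opening and the grip force at its end, in the units of the state.
- get_state(): the state, without advancing time (a new reading comes with each control period).
- capture(name): name is "scene" or "top"; returns a dict with "image" (384x512x3 uint8, red, green, blue), "range_z" (384x512 float32, m along the optical axis (not along the pixel's ray), 0 where there is no reading), "K" (3x3 intrinsics, pixels), "R" (3x3) and "t" (3): a world point X has camera coordinates R X + t. Camera axes: x right, y down, z forward; pixel columns grow to the right and rows downward; lengths in m; the calibration is good to about 2 mm. A picture is of the moment at which its call begins.
- sign_off(): hands the job in; it is judged then, once.
Trained networks look in a picture, given as the dict that the camera call returned (one of the last four; its "shot" number tells which), for a name from the list of things; names that differ only in an ending like _2 or _b are one class to them, and where a whole thing is asked for, a point or a joint stands for the part that bears it (a point fixed in the world has none). Each returns a list of dicts, best first, with "score" (0 to 1); they miss things now and then, are a little off and sometimes report something else, mostly with a low value. They report only what shows in the picture. A call takes as long as a camera call. They do not tell look-alikes from the thing itself.
- masks_of(picture, query): "pixels" (384x512 bool, what is visible of it).
- mark_of(picture, query): "position" ([x, y, z] in m, in the coordinates of the camera as it stood for that picture, good to about 4 mm: a listed point, or the origin of a listed thing).
The state is a dict: "time_s": time; "q": joint angles; "dq": joint speeds; "tau": joint torques, N m; "ee_pos": TCP position; "tcp_rot": TCP orientation; "ft_force": force on the tool from outside, world axes, zero at the start; "ft_torque": the same for the moment, N m; "opening": finger opening in m; "finger_force": force on a finger pad.
Only numpy, scipy, OpenCV 4.12 (cv2) and the standard library are available. Lean on these libraries where they do the work, as an engineer would, in place of code of your own. Each camera call takes 0.05 s, during which the arm holds its last target. There are 200 camera calls.

### The job

Park the steel sampling canister: roll it along the bench, without lifting it, until it lies at rest squarely over the strip of tape, its valve neck pointing at the rail. Then secure it with the white retainer: hook the retainer's lip under the rail's edge on the side away from the canister and rock it down, so that its fork straddles the neck and its sprung foot clicks home under the other edge, and let go. Leave the brown bottle and the beaker where they stand.

Things in the scene. Friction and masses are not known exactly. Their poses are not given: they have to be found in the camera images.
- canister: steel sampling canister lying down, 0.5-0.9 kg, body 120 long, diameter 96 with two smooth nylon guard rings of 100 (12 wide, 40 from the middle) on which it rolls; too fat to grip. Origin: on the axis in mid-body, 50 above the bench; x along the axis away from the valve neck; y, z turn as it rolls. Starts left or right of the tape. Let go at 0.03 m/s it runs on about 1 mm, at 0.1 m/s 8 mm
- neck_tip (a point): end face of the canister's brass valve neck (diameter 26, 50 long, coaxial): x = -110 mm of the canister. Pushed on the flank the canister rolls square to its own axis and hardly turns; up to 0.04 m/s it stays with the finger, a push at 0.09 kicks it 25 mm ahead. Pushed on an end (neck tip, or middle of the other end, x = 60) it slides along its axis at 2 to 4 N and stops at once
- rail: aluminium rail fixed on the bench, 260 long, grey caps at both ends (56 wide, 30 high), screw-down feet beyond (342 over all). Origin: at bench height under its middle; y along it, x square to it, towards the canister's lane. Section (mm): stem 30 wide, z 0 to 19; on it a flange 50 wide (x -25 to 25), z 19 to 24, so it overhangs the stem by 10 on each side
- rail_index (a point): middle of the rail's top face, 24 mm above the bench, at the engraved index line; axes as the rail's
- park_mark (a point): where the canister's origin belongs: at x 147, y 0, z 50 mm of the rail, above a strip of white tape 19 wide on the bench (rail's x from 30 to 235, y = 0); axes as the rail's. There the neck points to the rail and its tip is 37 mm beyond the rail's middle line (x = 37)
- retainer: white plastic clip-on retainer 95 x 64 x 96 high, 0.18 kg, upright. Origin: middle of its seat face (underside; x -8 to 20 mm), 16 above the bench at the start; x from hook to fork, z up. Seated, its seat lies on the rail's top, its x is the rail's x. To fit: tilt it 25-35 deg about y, fork end up, put the lip under the rail's -x flange edge, turn it down about that edge until the foot clicks
- retainer_grip (a point): where to grip: middle of the grip tab's upper part, at x -8, z 64 mm of the retainer. The tab is 12 thick in x, 44 wide in y and goes from z = 8 up to z = 80; close the fingers along x, tips no lower than z = 45
- retainer_hook (a point): inner corner of the hook, at x -26.5, z -6 mm of the retainer: wall face x = -26.5 (outside -33), lip reaching in from there to x = -20 with its top at z = -6 (bottom -10); hook wall down to z = -16. Above the lip, x -26.5 to -8, the underside is relieved to z = 4. Seated, the flange edge is 1.5 from the wall
- retainer_fork (a point): middle between the fork's two prongs, at x 56, z 26 mm of the retainer. Prongs: inner faces 42 apart (y = -21, 21), x 50 to 62, z from 10 up to 38, hanging from arms whose tops are at z = 41. Seated, the canister's neck axis passes here (8 mm play to either side)
- retainer_foot (a joint): sprung steel foot of the retainer at its x 21.5 to 33, z 8 to -16 mm; slides along x: 0 at rest (nose out to x = 21.5, its flat top at z = -5.8), about 0.004 m while the flange edge pushes its sloping nose aside, back to 0 when clicked under. Spring 2.4 N + 0.6 N/mm; a downward push of 5 to 10 N at the foot
- brown_bottle: bystander: amber bottle with black cap, diameter 52, 105 high, standing in the canister's lane, across the tape from it; origin at the centre of its underside
- beaker: bystander: glass beaker, diameter 54, 67 high, standing to the left of the lane, not far from the retainer; origin at the centre of its underside
Mind the look-alikes: they are no part of the job. There is more than one size of the retainer; the one meant has the size given above.

How it is judged (in metres and radians):
On the way, in this order (a step that is already met when the one before it is completed fails the run):
1. the canister lies at rest over the tape, square to the rail, untouched, with the retainer not yet on the rail (y of canister in the frame of park_mark between -0.01 and 0.01 m and x of canister in the frame of park_mark between -0.012 and 0.012 m and angle between the x axis of canister and the x axis of rail, either way round below 0.12 rad and linear speed of canister below 0.01 m/s and height (world z) of canister below 0.055 m and contact force between canister and the fingers below 0.1 N and distance between retainer and rail_index above 0.03 m), for 0.3 s.
2. the retainer is hooked and clicked onto the rail with its fork over the canister's neck (z of retainer in the frame of rail_index between -0.002 and 0.002 m and x of retainer in the frame of rail_index between -0.004 and 0.004 m and angle between retainer's own z axis and vertical below 0.05 rad and angle between the x axis of retainer and the x axis of rail, either way round below 0.08 rad and value of joint retainer_foot below 0.0012 m and y of neck_tip in the frame of retainer between -0.01 and 0.01 m and x of neck_tip in the frame of retainer below 0.05 m and z of neck_tip in the frame of retainer between 0.02 and 0.032 m), for 0.2 s.
At the end, for the whole second after the job is handed in: the canister rests on the bench within 10 mm of the tape's middle, 12 mm of its place along its axis and 0.12 rad of square to the rail; the retainer sits flat on the rail (2 mm, 0.05 rad), its foot clicked home (under 1.2 mm), its fork astride the neck; the fingers touch nothing (all of step 2 and y of canister in the frame of park_mark between -0.01 and 0.01 m and x of canister in the frame of park_mark between -0.012 and 0.012 m and angle between the x axis of canister and the x axis of rail, either way round below 0.12 rad and linear speed of each of canister, retainer below 0.01 m/s and height (world z) of canister below 0.055 m and contact force between the fingers and anything else below 0.1 N).
It fails at once if the canister is lifted off the bench by more than 10 mm (height (world z) of canister above 0.06 m).
It fails at once if the brown bottle is moved by more than 20 mm (distance of brown_bottle from where it was at the start of the episode above 0.02 m).
It fails at once if the beaker is moved by more than 20 mm (distance of beaker from where it was at the start of the episode above 0.02 m).
It also fails if it takes over 72 s, if anything falls off the work surface, if the arm or the gripper's body presses on something with over 40 N, if the wrist force passes 120 N, or if a joint passes its speed limit or range.

## Working session

There is one attempt and no reset: what is moved stays moved. The work goes in short steps, Python scripts to look and compute and a tool call to move; the robot and the scene stay as the last step left them, time stands still between calls to the robot, and variables do not carry over. Pictures are saved under pics/ and viewed, at most 10 in all, crops included, and the job is handed in when it is done.

Besides the shell and the picture viewer there is one more tool, called after "Emit:" by a JSON object that holds its "method" and its "body", one argument or row to a line. apply_moves: Moves the arm, as the interface text tells. Its arguments: {"type":"object","properties":{"commands":{"type":"array"}},"required":["commands"]}

```bash
mkdir -p pics; ls
cat > h.py <<'E'
import numpy as np,cv2
from workcell import *
def save(img,n,scale=1): cv2.imwrite('pics/'+n,cv2.resize(img[:,:,::-1],None,fx=scale,fy=scale))
def world(c,p): return c["R"].T@(np.asarray(p)-c["t"])
def cloud(c):
    z=c["range_z"];v,u=np.mgrid[:384,:512];K=c["K"]
    P=np.stack([(u-K[0,2])/K[0,0]*z,(v-K[1,2])/K[1,1]*z,z],-1)
    return (P-c["t"])@c["R"]
def pix(c,X):
    p=c["K"]@(c["R"]@np.asarray(X)+c["t"]);return p[:2]/p[2]
E
python3 - <<'E'
from h import *
np.set_printoptions(precision=4,suppress=True)
for n in("scene","top"):
    c=capture(n);save(c["image"],n+"0.png",1.5)
    print(n,"cam at",-c["R"].T@c["t"])
    for q in("canister","neck_tip","rail","rail_index","park_mark","retainer","retainer_grip","retainer_hook","retainer_fork","brown_bottle","beaker"):
        try:
            for m in mark_of(c,q)[:4]:
                w=world(c,m["position"]);print(q,round(m["score"],2),w,pix(c,w).round())
        except Exception as e: print(q,e)
E
```

```text
pics
scene cam at [0.0389 0.7101 1.1877]
canister 0.83 [ 0.6672 -0.2672  0.0512] [280. 135.]
neck_tip 0.89 [ 0.5678 -0.3231  0.0492] [312. 139.]
rail 0.58 [ 0.4683 -0.2192  0.0017] [318. 179.]
rail_index 0.87 [ 0.4648 -0.2197  0.0259] [320. 174.]
park_mark 0.96 [ 0.5924 -0.1419  0.0496] [276. 166.]
retainer 0.59 [0.5436 0.2815 0.0194] [203. 266.]
retainer 0.59 [0.3999 0.3458 0.022 ] [227. 310.]
retainer_grip 0.94 [0.4049 0.3548 0.1065] [222. 298.]
retainer_hook 0.94 [0.5308 0.2591 0.0096] [212. 264.]
retainer_hook 0.9 [0.4147 0.3775 0.0152] [215. 317.]
retainer_fork 0.92 [0.5735 0.3373 0.0425] [182. 269.]
retainer_fork 0.76 [0.3748 0.2756 0.0572] [250. 291.]
retainer_fork 0.54 [ 0.5096 -0.0051  0.0005] [271. 213.]
brown_bottle 0.56 [ 0.5059 -0.0044  0.0001] [272. 213.]
beaker 0.78 [0.6689 0.1238 0.0027] [207. 213.]
beaker 0.57 [0.5404 0.2764 0.0827] [204. 254.]
top cam at [0.39   0.0288 1.1122]
canister 0.89 [ 0.674  -0.2591  0.0513] [362. 153.]
neck_tip 0.91 [ 0.5739 -0.321   0.052 ] [388. 191.]
rail 0.9 [ 0.4678 -0.216   0.0001] [345. 235.]
rail 0.44 [ 0.5922 -0.1374  0.0466] [316. 185.]
rail_index 0.88 [ 0.4642 -0.2133  0.0259] [346. 235.]
rail_index 0.22 [ 0.5929 -0.1394  0.0453] [317. 185.]
park_mark 0.93 [ 0.5952 -0.1381  0.049 ] [316. 184.]
retainer 0.87 [0.5481 0.2917 0.0151] [151. 206.]
retainer 0.84 [0.4032 0.3429 0.0211] [128. 262.]
retainer_grip 0.86 [0.4046 0.3554 0.1013] [113. 261.]
retainer_grip 0.72 [0.5448 0.2839 0.0843] [147. 203.]
retainer_hook 0.75 [0.4117 0.3785 0.0107] [116. 259.]
retainer_hook 0.62 [0.5271 0.2681 0.0104] [160. 214.]
retainer_hook 0.57 [ 0.5945 -0.1402  0.0462] [317. 184.]
retainer_fork 0.8 [0.3754 0.2786 0.0562] [150. 273.]
retainer_fork 0.59 [0.5714 0.3402 0.045 ] [129. 195.]
brown_bottle 0.68 [0.5441 0.2913 0.0155] [151. 207.]
brown_bottle 0.62 [ 0.5129 -0.0006 -0.0025] [262. 218.]
beaker 0.93 [ 0.6789  0.1285 -0.0023] [214. 158.]
```

View pics/scene0.png

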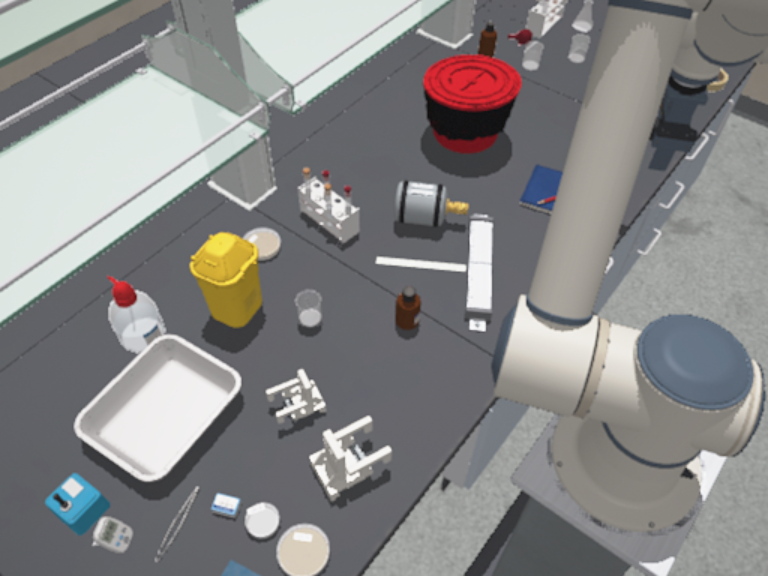

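View pics/top0.png

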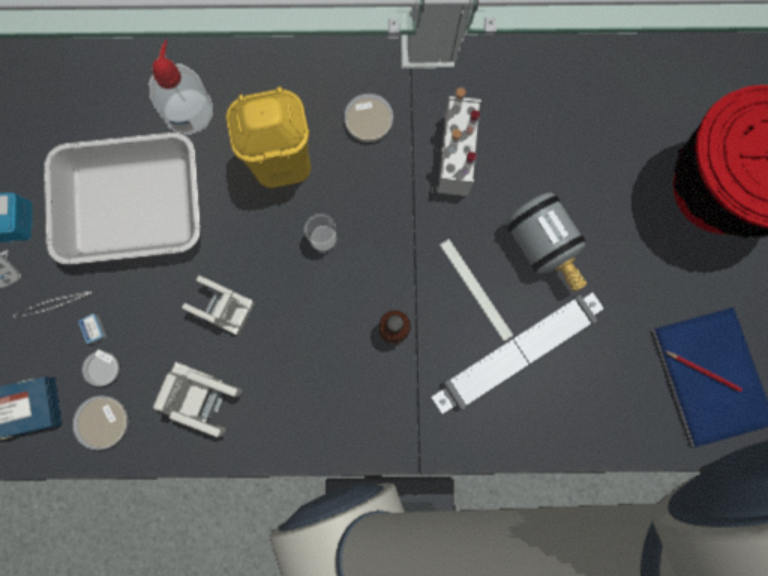

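The scene view shows two white retainers at (295,400) and (345,465) in the 1.5x picture. The canister is at (425,205), the rail at (480,265), the tape at (420,263), the bottle at (407,308) and the beaker at (308,308). The top view agrees, with the small retainer at (220,305) and the large one at (197,400). I'll compare their sizes next.

Run:
```python
from h import *
np.set_printoptions(precision=4,suppress=True)
cs=capture("scene");ct=capture("top")
def rect(P):
    r=cv2.minAreaRect((P[:,:2]*1000).astype(np.float32));return np.round(r[0],1),np.round(r[1],1),round(r[2],1)
for n,c in(("scene",cs),("top",ct)):
    W=cloud(c);ok=c["range_z"]>0
    print(n,"bench z",np.median(W[...,2][ok&(abs(W[...,2])<.01)]))
    for nm,x,y in(("small",.546,.288),("big",.402,.344)):
        s=ok&(np.hypot(W[...,0]-x,W[...,1]-y)<.085)&(W[...,2]>.012)
        P=W[s];print(nm,"maxz",np.percentile(P[:,2],[90,97,99.5]),rect(P))
        for lo,hi in((.05,.062),(.065,.085),(.085,.12)):
            Q=P[(P[:,2]>lo)&(P[:,2]<hi)]
            if len(Q)>5: print("  ",lo,hi,len(Q),rect(Q),Q.mean(0))
    for q in("rail","canister","retainer","brown_bottle","beaker"):
        for m in masks_of(c,q)[:3]:
            s=m["pixels"]&ok;P=W[s]
            if q=="rail":P=P[(P[:,2]>.018)&(P[:,2]<.03)]
            print(q,round(m["score"],2),s.sum(),rect(P),"z95",np.percentile(P[:,2],97))
    # tape
    im=c["image"].astype(int)
    s=ok&(im.min(-1)>150)&(abs(W[...,2])<.008)&(np.hypot(W[...,0]-.58,W[...,1]+.145)<.12)
    print("tape",s.sum(),rect(W[s]))
im=ct["image"][185:300,90:180];save(im,"crop1.png",6)
```

```text
scene bench z 0.0006431067348089531
small maxz [0.0878 0.0967 0.0993] (array([550.3, 302. ]), array([94.9, 66. ]), 64.4)
   0.05 0.062 198 (array([553.6, 308.6]), array([80.3, 65.8]), 64.7) [0.5525 0.3143 0.0566]
   0.065 0.085 27 (array([540. , 287.4]), array([10.3, 43.2]), 80.2) [0.5303 0.2893 0.0749]
   0.085 0.12 75 (array([540.7, 281.7]), array([13.4, 43.5]), 63.1) [0.5395 0.2829 0.0946]
big maxz [0.1205 0.1282 0.131 ] (array([391.5, 331.4]), array([126. ,  86.8]), 67.3)
   0.05 0.062 92 (array([383.7, 328.3]), array([114.8,  72.6]), 70.8) [0.39   0.3408 0.0558]
   0.065 0.085 380 (array([388.8, 323.1]), array([108.1,  83.4]), 67.6) [0.3819 0.3187 0.0744]
   0.085 0.12 76 (array([401.9, 365.1]), array([13.6, 55. ]), 82.6) [0.3939 0.3665 0.1052]
rail 0.67 1402 (array([ 464.1, -215.8]), array([ 53.5, 292.1]), 31.4) z95 0.029063960223119845
canister 0.83 1056 (array([ 670.4, -307.9]), array([171.6, 192.7]), 36.4) z95 0.10040094400309553
retainer 0.82 719 (array([564.5, 292.7]), array([ 99.6, 101.3]), 63.3) z95 0.09665484368237713
retainer 0.67 1363 (array([392.1, 330.3]), array([12
[... 1266 characters left out ...]
rray([ 661.8, -274.8]), array([159.8, 134.5]), 61.5) z95 0.09934706652751937
canister 0.41 811 (array([552. , 305.9]), array([109.2,  66.9]), 67.7) z95 0.09641831982926637
retainer 0.8 1356 (array([392.2, 326. ]), array([122.2,  82. ]), 69.8) z95 0.12727120125752034
retainer 0.64 736 (array([549.8, 297.9]), array([90.9, 63.5]), 64.9) z95 0.09657968108489784
brown_bottle 0.77 379 (array([510.4,  -3.8]), array([51.9, 59.9]), 27.9) z95 0.106527546372967
beaker 0.57 433 (array([681.5, 122.3]), array([52.6, 65.6]), 74.5) z95 0.06727325896116478
beaker 0.41 69 (array([557.8, 315.6]), array([13.2, 38.3]), 60.3) z95 0.026798687694090786
tape 571 (array([ 576.2, -146.9]), array([211.4,  94.6]), 31.7)
```

View pics/crop1.png

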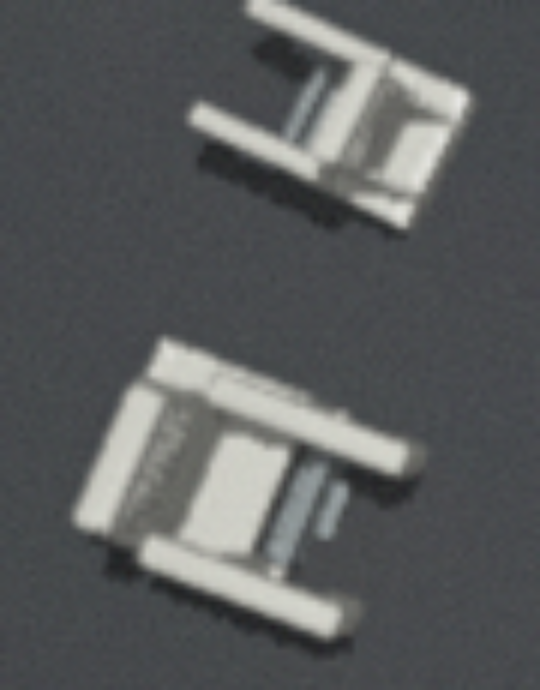

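The crop shows the far, smaller unit at top (330,110) and the larger one at bottom (240,490). The smaller measures 95x64x96, so it is the retainer, with its grip tab at about (0.541, 0.281). The other is 126x85x128 and is the look-alike. Next I'll refine the rail and canister poses and check for obstacles in the rail frame.

```bash
cat >> h.py <<'E'
from scipy.spatial.transform import Rotation as Ro
from scipy.optimize import least_squares
def fitcan(W,ok,o,th):
    # cylinder fit: centre (x,y), yaw; ring/body pts, R=49ish, z=.05
    a=np.array([np.cos(th),np.sin(th)]);d=W[...,:2]-o
    u=d@a;v=-d[...,0]*a[1]+d[...,1]*a[0]
    s=ok&(abs(u)<.056)&(abs(v)<.058)&(W[...,2]>.06)&(W[...,2]<.108);P=W[s]
    n=ok&(u<-.066)&(u>-.106)&(abs(v)<.02)&(W[...,2]>.05)&(W[...,2]<.07);N=W[n]
    def f(p):
        a=np.array([np.cos(p[1]),np.sin(p[1])])
        r=[]
        for Q,R in((P,.0485),(N,.0125)):
            d=Q[:,:2]-o;v=-d[:,0]*a[1]+d[:,1]*a[0]-p[0];r.append(np.hypot(v,Q[:,2]-.05)-R)
        return np.concatenate(r)*1000
    p=least_squares(f,[0,th],loss="soft_l1").x
    a=np.array([np.cos(p[1]),np.sin(p[1])]);n=np.array([-a[1],a[0]])
    d=W[...,:2]-o;u=d@a;v=d@n-p[0]
    b=ok&(abs(v)<.03)&(W[...,2]>.085)&(abs(u)<.09);uu=u[b]
    t=ok&(abs(v)<.012)&(W[...,2]>.052)&(W[...,2]<.07)&(u<-.065)&(u>-.15)
    return o+p[0]*n,p[1],np.percentile(uu,[1,99]),(np.percentile(u[t],2) if t.any() else None),len(P),len(N)
E
python3 - <<'E'
from h import *
np.set_printoptions(precision=4,suppress=True)
st=get_state();print(st["time_s"],st["ee_pos"],st["tcp_rot"],st["opening"])
T0=np.radians(31.4)
for n in("scene","top"):
    c=capture(n);W=cloud(c);ok=c["range_z"]>0
    o=np.array([.4655,-.2165]);a=np.array([np.cos(T0),np.sin(T0)]);b=np.array([-a[1],a[0]])
    d=W[...,:2]-o;x=d@a;y=d@b
    s=ok&(abs(x)<.045)&(abs(y)<.2)&(W[...,2]>.018)&(W[...,2]<.034)
    # edges per y-bin
    E=[]
    for yy in np.arange(-.12,.12,.01):
        q=x[s&(abs(y-yy)<.005)&(abs(x)<.04)]
        if len(q)>5:E.append((yy,q.min(),q.max()))
    E=np.array(E);m=(E[:,1]+E[:,2])/2
    k=abs(m-np.median(m))<.004
    f=np.polyfit(E[k,0],m[k],1)
    print(n,"rail: mid x off",f[1],"dyaw",-np.degrees(f[0]),"width",np.median(E[:,2]-E[:,1]),"topz",np.median(W[...,2][s&(abs(x)<.02)]))
    yq=y[s&(abs(x)<.02)];print(" y ext",np.percentile(yq,[.3,99.7]))
    im=c["image"].astype(int)
    t=ok&(im.min(-1)>140)&(abs(W[...,2])<.008)&(x>.045)&(x<.225)&(abs(y)<.03)
    g=np.polyfit(x[t],y[t],1);print(" tape y at 0.147",np.polyval(g,.147),"slope deg",np.degrees(g[0]),t.sum())
    print(" can",fitcan(W,ok,np.array([.6705,-.263]),np.radians(31.8)))
    # obstacles with z>.1 near push corridor
    h=ok&(W[...,2]>.03)&(x>.03)&(x<.42)&(y>-.5)&(y<.1)
    D=np.c_[x[h],y[h],W[...,2][h]]
    H,xe,ye=np.histogram2d(D[:,0],D[:,1],bins=[np.arange(.03,.43,.04),np.arange(-.5,.11,.04)],weights=None)
    M=np.zeros_like(H)
    for p in D:
        i=int((p[0]-.03)/.04);j=int((p[1]+.5)/.04)
        if i<M.shape[0] and j<M.shape[1]:M[i,j]=max(M[i,j],p[2]*1000)
    print(" cols y",ye[:-1]);print(M.astype(int))
E
```

```text
1.8 [ 0.2672 -0.565   0.2139] [-179.9985    0.0004   25.3172] 0.090901487907726
scene rail: mid x off 0.0002708200502387264 dyaw 0.35443246304154746 width 0.04695422190855966 topz 0.024821496744888188
 y ext [-0.1398  0.1446]
 tape y at 0.147 -0.0022310949089818346 slope deg 0.4646166194552557 282
 can (array([ 0.6692, -0.2607]), np.float64(0.5183952213286193), array([-0.0585,  0.0521]), np.float64(-0.11339371159748278), 685, 60)
 cols y [-0.5  -0.46 -0.42 -0.38 -0.34 -0.3  -0.26 -0.22 -0.18 -0.14 -0.1  -0.06
 -0.02  0.02  0.06]
[[170 173 177 180   0   0   0   0  64  68   0   0   0   0   0]
 [171 176 176 177   0   0   0   0 102 103  84   0   0   0   0]
 [172 174 173 173   0   0   0   0 102 102  79   0   0   0   0]
 [167 167 167   0   0   0   0   0 103 102  88   0   0   0   0]
 [359 354   0   0   0   0   0   0 106  98  70   0   0   0   0]
 [353 358 357   0   0   0   0   0   0   0   0   0   0   0   0]
 [299 298 357 356 356   0   0   0   0   0 140  79   0   0   0]
 [302 300 299 301 356 359 299   0   0  79 140  82   0   0   0]
 [300 300 300 298 299 354 357 356  75 141 140   0   0   0   0
[... 326 characters left out ...]
.11188819356711119), 1555, 153)
 cols y [-0.5  -0.46 -0.42 -0.38 -0.34 -0.3  -0.26 -0.22 -0.18 -0.14 -0.1  -0.06
 -0.02  0.02  0.06]
[[168 173 177 176   0   0   0   0  65  66   0   0   0   0   0]
 [167 172 174 174   0   0   0  81 101 102  76   0   0   0   0]
 [170 170 171 169   0   0   0  81 100 100  76   0   0   0   0]
 [167 165 166   0   0   0   0  83 101 100  66   0   0   0   0]
 [349 351   0   0   0   0   0  80 101 100  60   0   0   0   0]
 [297 355 354   0   0   0   0   0   0   0   0   0   0   0   0]
 [  0 297 354 355 354   0   0   0   0   0 139  78   0   0   0]
 [  0   0 298 298 359 356 297   0   0  76 140  81   0   0   0]
 [  0   0   0   0 296 354 355 356  73 140 139   0   0   0   0]]
```

Emit:
{"method": "apply_moves", "body": {
  "commands": [
    [0, 0, -0.964, 0, 0, 0, 0.23],
    [0, 0, -0.964, 0, 0, 0, 0.23],
    [0, 0, -0.964, 0, 0, 0, 0.23],
    [0, 0, -0.964, 0, 0, 0, 0.23],
    [0, 0, -0.964, 0, 0, 0, 0.23],
    [0, 0, -0.964, 0, 0, 0, 0.23],
    [0, 0, -0.964, 0, 0, 0, 0.23],
    [0, 0, -0.964, 0, 0, 0, 0.23]
  ]
}}

```text
time_s: 2.9
ee_pos: [0.2673, -0.565, 0.2139]
tcp_rot: [180.0, 0.0, 102.8]
ft_force: [-0.5, 0.9, 0.1]
opening: 0.0702
finger_force: 0.0
```

```bash
cat >> h.py <<'E'
YR=31.75;RA=np.array([np.cos(np.radians(YR)),np.sin(np.radians(YR))]);RB=np.array([-RA[1],RA[0]]);RO=np.array([.4667,-.2175])
def r2w(x,y): return RO+x*RA+y*RB
def w2r(p): d=np.asarray(p)[:2]-RO;return d@RA,d@RB
def plan(pos,rpy=None):
    s=get_state();R=Ro.from_euler('xyz',s["tcp_rot"],degrees=True)
    print("t",s["time_s"],"pos",s["ee_pos"],"rpy",s["tcp_rot"],"rail",np.round(w2r(s["ee_pos"]),4),"open",s["opening"],"F",s["ft_force"])
    if rpy is not None:
        T=Ro.from_euler('xyz',rpy,degrees=True);print("turn/10 (tool)",np.round(np.degrees((R.inv()*T).as_rotvec())/10,3));R=T
    print("shift mm (after turn)",np.round(R.inv().apply(np.asarray(pos)-s["ee_pos"])*1000,1))
E
python3 - <<'E'
from h import *
np.set_printoptions(precision=4,suppress=True)
p=r2w(.147,-.228);plan([*p,.214],[180,0,121.75])
E
```

```text
t 2.9 pos [ 0.2673 -0.565   0.2139] rpy [179.9993   0.0006 102.7515] rail [-0.3525 -0.1905] open 0.07018539741678437 F [-0.5393  0.8515  0.0978]
turn/10 (tool) [ 0.   0.  -1.9]
shift mm (after turn) [-37.5 499.5  -0.1]
```

Emit:
{"method": "apply_moves", "body": {
  "commands": [
    [0, 0, -0.95, 0, 0, 0, 0.23],
    [0, 0, -0.95, 0, 0, 0, 0.23],
    [0, 0, 0, -6.2, 50, 0, 0.23],
    [0, 0, 0, -6.2, 50, 0, 0.23],
    [0, 0, 0, -6.2, 50, 0, 0.23],
    [0, 0, 0, -6.2, 50, 0, 0.23],
    [0, 0, 0, -6.2, 50, 0, 0.23],
    [0, 0, 0, -6.2, 50, 0, 0.23]
  ]
}}

```text
time_s: 3.9
ee_pos: [0.5441, -0.4394, 0.214]
tcp_rot: [-180.0, 0.0, 121.4]
ft_force: [-0.3, -0.6, 0.3]
opening: 0.0702
finger_force: 0.0
```

Emit:
{"method": "apply_moves", "body": {
  "commands": [
    [0, 0, 0, 0, 50, 0, 0.23],
    [0, 0, 0, 0, 50, 0, 0.23],
    [0, 0, 0, 0, 50, 0, 0.23],
    [0, 0, 0, 0, 50, 0, 0.23],
    [0, 0, 0, 0, 0, 0, 0.23],
    [0, 0, 0, 0, 0, 0, 0.23]
  ]
}}

```text
time_s: 4.65
ee_pos: [0.713, -0.336, 0.2136]
tcp_rot: [-180.0, -0.0, 121.4]
ft_force: [-0.2, 0.1, -0.6]
opening: 0.0701
finger_force: 0.0
```

Run:
```python
from h import *
np.set_printoptions(precision=4,suppress=True)
p=r2w(.147,-.228);plan([*p,.032],[180,0,121.75])
```

```text
t 4.65 pos [ 0.713  -0.336   0.2136] rpy [-179.97     -0.0196  121.449 ] rail [ 0.1471 -0.2304] open 0.07007139175153833 F [-0.1611  0.057  -0.5545]
turn/10 (tool) [-0.003 -0.002 -0.03 ]
shift mm (after turn) [  2.4  -0.1 181.6]
```

Emit:
{"method": "apply_moves", "body": {
  "commands": [
    [0, 0, -0.03, 0, 0, 50, 0.23],
    [0, 0, 0, 0, 0, 50, 0.23],
    [0, 0, 0, 0, 0, 50, 0.23],
    [0, 0, 0, 0, 0, 31, 0.23],
    [0, 0, 0, 0, 0, 0, 0.23],
    [0, 0, 0, 4, 0, 0, 0.23],
    [0, 0, 0, 4, 0, 0, 0.23],
    [0, 0, 0, 4, 0, 0, 0.23]
  ]
}}

```text
time_s: 5.65
ee_pos: [0.7072, -0.3258, 0.0343]
tcp_rot: [180.0, 0.1, 121.7]
ft_force: [-0.1, 0.1, 0.7]
opening: 0.0702
finger_force: 0.0
```

```bash
cat > can.py <<'E'
from h import *
np.set_printoptions(precision=4,suppress=True)
s=get_state();print("t",s["time_s"],"tcp rail",np.round(w2r(s["ee_pos"]),4),s["ee_pos"],s["tcp_rot"],"F",s["ft_force"])
import sys
o=r2w(float(sys.argv[1]),float(sys.argv[2]))
for n in("scene","top"):
    c=capture(n);W=cloud(c);ok=c["range_z"]>0
    try:
        g,th,e,nk,a,b=fitcan(W,ok,o,np.radians(YR));print(n,"can rail",np.round(w2r(g),4),"dyaw",np.degrees(th)-YR,"body",e,"neck",nk,a,b)
    except Exception as ex: print(n,ex)
    for q in("canister","neck_tip"):
        m=mark_of(c,q)
        if m: w=world(c,m[0]["position"]);print("  ",q,round(m[0]["score"],2),np.round(w2r(w),4),w[2])
E
python3 can.py .147 -.144
```

```text
t 5.65 tcp rail [ 0.1476 -0.2186] [ 0.7072 -0.3258  0.0343] [179.9541   0.0845 121.7375] F [-0.0725  0.1114  0.6684]
scene can rail [ 0.147  -0.1439] dyaw -2.876583978550638 body [-0.0551  0.075 ] neck -0.09254899655410598 731 44
   canister 0.89 [ 0.1455 -0.1485] 0.04454583635994808
   neck_tip 0.85 [ 0.0336 -0.1446] 0.04864116193280621
top can rail [ 0.1629 -0.1718] dyaw 29.77065339604941 body [-0.0886  0.0452] neck None 3 0
```

Emit:
{"method": "apply_moves", "body": {
  "commands": [
    [0, 0, 0, 3, 0, 0, 0.23],
    [0, 0, 0, 3, 0, 0, 0.23],
    [0, 0, 0, 3, 0, 0, 0.23],
    [0, 0, 0, 3, 0, 0, 0.23],
    [0, 0, 0, 3, 0, 0, 0.23],
    [0, 0, 0, 3.5, 0, 0, 0.23],
    [0, 0, 0, 4, 0, 0, 0.23],
    [0, 0, 0, 4, 0, 0, 0.23]
  ]
}}

```text
time_s: 6.95
ee_pos: [0.6928, -0.303, 0.0329]
tcp_rot: [-180.0, -0.0, 121.7]
ft_force: [0.2, -0.5, 0.3]
opening: 0.07
finger_force: 0.1
```

Emit:
{"method": "apply_moves", "body": {
  "commands": [
    [0, 0, 0, 4.5, 0, 0, 0.23],
    [0, 0, 0, 4.5, 0, 0, 0.23],
    [0, 0, 0, 4.5, 0, 0, 0.23],
    [0, 0, 0, 4.5, 0, 0, 0.23],
    [0, 0, 0, 4.5, 0, 0, 0.23],
    [0, 0, 0, 4.5, 0, 0, 0.23],
    [0, 0, 0, 4.5, 0, 0, 0.23],
    [0, 0, 0, 4.5, 0, 0, 0.23]
  ]
}}

```text
time_s: 7.95
ee_pos: [0.6739, -0.2724, 0.0329]
tcp_rot: [-180.0, -0.0, 121.7]
ft_force: [0.3, -0.4, -0.1]
opening: 0.0702
finger_force: 0.1
```

Emit:
{"method": "apply_moves", "body": {
  "commands": [
    [0, 0, 0, 4.5, 0, 0, 0.23],
    [0, 0, 0, 4.5, 0, 0, 0.23],
    [0, 0, 0, 4.5, 0, 0, 0.23],
    [0, 0, 0, 4.5, 0, 0, 0.23],
    [0, 0, 0, 4.5, 0, 0, 0.23],
    [0, 0, 0, 4, 0, 0, 0.23],
    [0, 0, 0, 3, 0, 0, 0.23],
    [0, 0, 0, 2, 0, 0, 0.23]
  ]
}}

```text
time_s: 8.95
ee_pos: [0.6574, -0.2456, 0.0329]
tcp_rot: [-180.0, -0.0, 121.7]
ft_force: [-0.3, 0.4, 0.2]
opening: 0.0704
finger_force: 0.0
```

```bash
python3 can.py .147 -.062
```

```text
t 8.95 tcp rail [ 0.1474 -0.1243] [ 0.6574 -0.2456  0.0329] [-179.9973   -0.0043  121.7376] F [-0.2905  0.4435  0.2426]
scene can rail [ 0.1471 -0.0547] dyaw -1.1233507650252683 body [-0.0541  0.0753] neck -0.10755480038257995 778 43
   canister 0.72 [ 0.1502 -0.0597] 0.05003961983420613
   neck_tip 0.84 [ 0.038  -0.0539] 0.04903816451153453
top can rail [ 0.147 -0.062] dyaw 3.552713678800501e-15 body [-0.0877  0.0796] neck None 0 0
```

Emit:
{"method": "apply_moves", "body": {
  "commands": [
    [0, 0, 0, 3, 0, 0, 0.23],
    [0, 0, 0, 4, 0, 0, 0.23],
    [0, 0, 0, 4.5, 0, 0, 0.23],
    [0, 0, 0, 4.5, 0, 0, 0.23],
    [0, 0, 0, 4.5, 0, 0, 0.23],
    [0, 0, 0, 4.5, 0, 0, 0.23],
    [0, 0, 0, 4.5, 0, 0, 0.23],
    [0, 0, 0, 4.5, 0, 0, 0.23]
  ]
}}

```text
time_s: 10.25
ee_pos: [0.6395, -0.2166, 0.0329]
tcp_rot: [-180.0, -0.0, 121.7]
ft_force: [0.2, -0.3, -0.8]
opening: 0.0703
finger_force: 0.1
```

Emit:
{"method": "apply_moves", "body": {
  "commands": [
    [0, 0, 0, 4, 0, 0, 0.23],
    [0, 0, 0, 3, 0, 0, 0.23],
    [0, 0, 0, 3, 0, 0, 0.23],
    [0, 0, 0, 2, 0, 0, 0.23],
    [0, 0, 0, 2, 0, 0, 0.23],
    [0, 0, 0, 0, 0, 0, 0.23]
  ]
}}

```text
time_s: 11.0
ee_pos: [0.6322, -0.2049, 0.0329]
tcp_rot: [-180.0, -0.0, 121.7]
ft_force: [0.3, 0.9, -0.4]
opening: 0.0703
finger_force: 0.0
```

```bash
python3 can.py .147 -.008
```

```text
t 11.0 tcp rail [ 0.1474 -0.0764] [ 0.6322 -0.2049  0.0329] [-179.9984   -0.0016  121.7359] F [ 0.3306  0.8536 -0.4453]
scene can rail [ 0.1471 -0.0056] dyaw -1.9768966545985442 body [-0.0481  0.0771] neck -0.1057487671829199 825 76
   canister 0.61 [ 0.1491 -0.01  ] 0.04981261167332779
   neck_tip 0.65 [ 0.0381 -0.0037] 0.04807414520154138
top can rail [ 0.163  -0.0238] dyaw 45.459663880505616 body [-0.0889  0.0345] neck None 2 0
```

Emit:
{"method": "apply_moves", "body": {
  "commands": [
    [0, 0, 0, 2, 0, 0, 0.23],
    [0, 0, 0, 2, 0, 0, 0.23],
    [0, 0, 0, 0, 0, 0, 0.23],
    [0, 0, 0, -20, 0, 0, 0.23],
    [0, 0, 0, -50, 0, 0, 0.23],
    [0, 0, 0, 0, 0, -60, 0.23],
    [0, 0, 0, 0, 0, -60, 0.1],
    [0, 0, 0, 0, -60, -60, 0.1]
  ]
}}

```text
time_s: 12.3
ee_pos: [0.6311, -0.2838, 0.1996]
tcp_rot: [179.9, 0.1, 121.9]
ft_force: [0.5, -0.5, -0.0]
opening: 0.0819
finger_force: 0.0
```

Emit:
{"method": "apply_moves", "body": {
  "commands": [
    [0, 0, 0, 0, -60, -40, 0.1],
    [0, 0, 0, -20, -60, 0, 0.1],
    [0, 0, 0, -20, -60, 0, 0.1],
    [0, 0, 0, 0, -60, 0, 0.1]
  ]
}}

```text
time_s: 12.8
ee_pos: [0.4527, -0.4411, 0.2318]
tcp_rot: [180.0, 0.0, 121.7]
ft_force: [0.4, -1.0, -0.4]
opening: 0.0822
finger_force: 0.0
```

```bash
python3 can.py .147 -.002
python3 - <<'E'
from h import *
save(capture("top")["image"][130:290,220:430],"park.png",3.5)
E
```

```text
t 12.8 tcp rail [-0.1295 -0.1828] [ 0.4527 -0.4411  0.2318] [179.9999   0.0493 121.7197] F [ 0.4499 -0.9579 -0.393 ]
scene can rail [0.1471 0.0004] dyaw -2.092960806660585 body [-0.0512  0.0594] neck -0.10525227830400985 776 73
   canister 0.96 [ 0.1512 -0.0025] 0.05217608266651386
   neck_tip 0.59 [0.0372 0.0027] 0.05121566905873942
top can rail [ 0.147  -0.0007] dyaw -2.161236269696321 body [-0.049   0.0607] neck -0.10411765635375629 1613 153
   canister 0.75 [ 0.159 -0.001] 0.049728999463515486
   neck_tip 0.86 [ 0.0426 -0.0021] 0.05526916468884993
```

View pics/park.png

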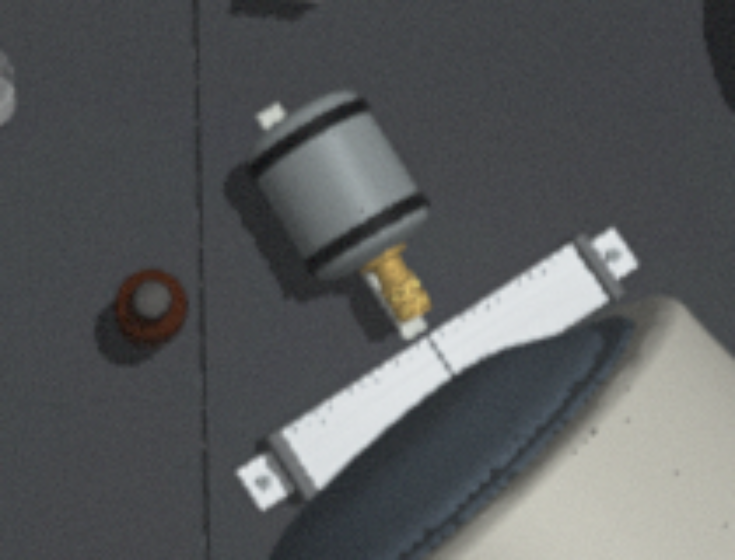

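The picture shows the canister at (340,185), parked over the tape ends at (270,115) and (412,325), with its neck at (405,285) pointing at the rail's index line at (440,355). The measured error is about +6 mm along the axis, 0 mm in y and 2° in angle, all inside the limits. I'll leave it there and fetch the retainer.

Emit:
{"method": "apply_moves", "body": {
  "commands": [
    [0, 0, -0.825, 0, 0, 0, 0],
    [0, 0, -0.825, 0, 0, 0, 0],
    [0, 0, -0.825, 0, 0, 0, 0],
    [0, 0, -0.825, 0, 0, 0, 0],
    [0, 0, 0, 17.6, 53.1, 0, 0],
    [0, 0, 0, 17.6, 53.1, 0, 0],
    [0, 0, 0, 17.6, 53.1, 0, 0],
    [0, 0, 0, 17.6, 53.1, 0, 0]
  ]
}}

```text
time_s: 14.15
ee_pos: [0.4818, -0.2145, 0.2319]
tcp_rot: [180.0, 0.0, 154.8]
ft_force: [0.9, 1.0, 0.8]
opening: 0.091
finger_force: 0.0
```

Emit:
{"method": "apply_moves", "body": {
  "commands": [
    [0, 0, 0, 17.6, 53.1, 0, 0],
    [0, 0, 0, 17.6, 53.1, 0, 0],
    [0, 0, 0, 17.6, 53.1, 0, 0],
    [0, 0, 0, 17.6, 53.1, 0, 0],
    [0, 0, 0, 17.6, 53.1, 0, 0],
    [0, 0, 0, 17.6, 53.1, 0, 0],
    [0, 0, 0, 17.6, 53.1, 0, 0],
    [0, 0, 0, 17.6, 53.1, 0, 0]
  ]
}}

```text
time_s: 15.15
ee_pos: [0.5348, 0.2304, 0.2319]
tcp_rot: [180.0, 0.0, 154.9]
ft_force: [1.3, -0.8, 0.3]
opening: 0.0912
finger_force: 0.0
```

Emit:
{"method": "apply_moves", "body": {
  "commands": [
    [0, 0, 0, 17.6, 53.1, 0, 0],
    [0, 0, 0, 0, 0, 0, 0],
    [0, 0, 0, 0, 0, 0, 0]
  ]
}}

```text
time_s: 15.52
ee_pos: [0.5412, 0.2834, 0.2315]
tcp_rot: [-180.0, -0.0, 154.8]
ft_force: [-1.2, -0.2, -0.6]
opening: 0.091
finger_force: 0.0
```

```bash
python3 - <<'E'
from h import *
np.set_printoptions(precision=4,suppress=True)
plan([.541,.2807,.064],[180,0,154.7])
E
python3 can.py .147 0
```

```text
t 15.525 pos [0.5412 0.2834 0.2315] rpy [-179.9684   -0.0149  154.8458] rail [0.3269 0.3867] open 0.0909680442960909 F [-1.2184 -0.2236 -0.5631]
turn/10 (tool) [-0.003 -0.001  0.015]
shift mm (after turn) [ -0.9  -2.5 167.5]
t 15.525 tcp rail [0.3269 0.3867] [0.5412 0.2834 0.2315] [-179.9684   -0.0149  154.8458] F [-1.2184 -0.2236 -0.5631]
scene can rail [0.147  0.0002] dyaw -2.174265991119224 body [-0.052  -0.0138] neck -0.10511422135422557 366 77
   canister 0.73 [0.3817 0.4174] 0.04395126448515704
   neck_tip 0.85 [0.0366 0.0013] 0.04925550017875974
top can rail [ 0.147  -0.0007] dyaw -2.0510525768955894 body [-0.0489  0.0605] neck -0.10400022455147728 1608 157
   canister 0.93 [ 0.1611 -0.0032] 0.050118855853209306
   neck_tip 0.57 [ 0.0427 -0.0012] 0.049529991590587887
```

Emit:
{"method": "apply_moves", "body": {
  "commands": [
    [0, 0, 0.015, -0.9, -2.5, 50, 0],
    [0, 0, 0, 0, 0, 50, 0],
    [0, 0, 0, 0, 0, 45, 0],
    [0, 0, 0, 0, 0, 22.5, 0],
    [0, 0, 0, 0, 0, 0, 0],
    [0, 0, 0, 0, 0, 0, 1],
    [0, 0, 0, 0, 0, 0, 1],
    [0, 0, 0, 0, 0, 0, 1]
  ]
}}

```text
time_s: 16.82
ee_pos: [0.542, 0.2801, 0.0652]
tcp_rot: [179.9, 0.1, 154.6]
ft_force: [0.2, 0.3, 0.1]
opening: 0.0641
finger_force: 0.0
```

Emit:
{"method": "apply_moves", "body": {
  "commands": [
    [0, 0, 0, 0, 0, 0, 1],
    [0, 0, 0, 0, 0, 0, 1],
    [0, 0, 0, 0, 0, 0, 1],
    [0, 0, 0, 0, 0, 0, 1]
  ]
}}

```text
time_s: 17.32
ee_pos: [0.5415, 0.28, 0.0643]
tcp_rot: [-180.0, 0.0, 154.6]
ft_force: [-0.0, 0.7, -0.0]
opening: 0.0242
finger_force: 0.0
```

Emit:
{"method": "apply_moves", "body": {
  "commands": [
    [0, 0, 0, 0, 0, 0, 1],
    [0, 0, 0, 0, 0, 0, 1],
    [0, 0, 0, 0, 0, 0, 1],
    [0, 0, 0, 0, 0, 0, 1]
  ]
}}

```text
time_s: 17.82
ee_pos: [0.5415, 0.2799, 0.0642]
tcp_rot: [-180.0, -0.0, 154.6]
ft_force: [-0.0, 0.3, -1.2]
opening: 0.0119
finger_force: 30.0
```

Emit:
{"method": "apply_moves", "body": {
  "commands": [
    [0, 0, 0, 0, 0, -20, 1],
    [0, 0, 0, 0, 0, -50, 1],
    [0, 0, 0, 0, 0, -50, 1],
    [0, 0, 0, 0, 0, -40, 1],
    [0, 0, 0, 0, 0, 0, 1]
  ]
}}

```text
time_s: 18.45
ee_pos: [0.543, 0.2806, 0.2275]
tcp_rot: [179.8, 0.2, 154.6]
ft_force: [0.5, -0.4, -2.7]
opening: 0.0121
finger_force: 30.0
```

Emit:
{"method": "apply_moves", "body": {
  "commands": [
    [0, 0, 0.822, 0, 0, 0, 1],
    [0, 0, 0.822, 0, 0, 0, 1],
    [0, 0, 0.822, 0, 0, 0, 1],
    [0, 0, 0.822, 0, 0, 0, 1],
    [0, 0, 0, -34.8, -34.2, 0, 1],
    [0, 0, 0, -34.8, -34.2, 0, 1],
    [0, 0, 0, -34.8, -34.2, 0, 1],
    [0, 0, 0, -34.8, -34.2, 0, 1]
  ]
}}

```text
time_s: 19.45
ee_pos: [0.4972, 0.0882, 0.2231]
tcp_rot: [-179.9, -0.0, 121.7]
ft_force: [1.3, 0.4, -1.3]
opening: 0.0119
finger_force: 30.0
```

Emit:
{"method": "apply_moves", "body": {
  "commands": [
    [0, 0, 0, -34.8, -34.2, 0, 1],
    [0, 0, 0, -34.8, -34.2, 0, 1],
    [0, 0, 0, -34.8, -34.2, 0, 1],
    [0, 0, 0, -34.8, -34.2, 0, 1],
    [0, 0, 0, -34.8, -34.2, 0, 1],
    [0, 0, 0, -34.8, -34.2, 0, 1],
    [0, 0, 0, -34.8, -34.2, 0, 1],
    [0, 0, 0, 0, 0, 0, 1]
  ]
}}

```text
time_s: 20.45
ee_pos: [0.4215, -0.2459, 0.2231]
tcp_rot: [-179.9, -0.1, 121.5]
ft_force: [0.9, 1.2, -2.4]
opening: 0.0119
finger_force: 30.0
```

Emit:
{"method": "apply_moves", "body": {
  "commands": [
    [-1, 0, 0, 0, 0, 0, 1],
    [-1, 0, 0, 0, 0, 0, 1],
    [-1, 0, 0, 0, 0, 0, 1],
    [0, 0, 0, 0, 0, 0, 1],
    [0, 0, 0, 0, 0, 0, 1]
  ]
}}

```text
time_s: 21.08
ee_pos: [0.4224, -0.243, 0.2238]
tcp_rot: [150.2, -0.1, 121.7]
ft_force: [0.9, -0.4, -1.3]
opening: 0.0116
finger_force: 30.0
```

```bash
cat >> h.py <<'E'
def tgt(cx,cz,th,y=.001):
    "TCP target for hook corner at rail (cx,cz) mm with tilt th deg"
    t=np.radians(th);c,s=np.cos(t),np.sin(t)
    p=r2w((cx+18.5*c-54*s)/1000,y);R=Ro.from_euler('xyz',[180,0,YR+90],degrees=True)*Ro.from_euler('x',-th,degrees=True)
    return [*p,(cz+18.5*s+54*c)/1000],R.as_euler('xyz',degrees=True)
E
python3 - <<'E'
from h import *
np.set_printoptions(precision=4,suppress=True)
plan(*tgt(-38,75,30))
a,_=tgt(-38,14.5,30);b,_=tgt(-26.5,14.5,30);print(a,b)
for n in("scene","top"):
    c=capture(n)
    for q in("retainer","retainer_hook","retainer_fork","retainer_grip"):
        for m in mark_of(c,q)[:2]:
            w=world(c,m["position"]);print(n,q,round(m["score"],2),np.round(w2r(w),4),w[2])
c=capture("scene");save(c["image"][90:250,230:430],"tilt.png",3.5)
E
```

```text
t 21.075 pos [ 0.4224 -0.243   0.2238] rpy [150.1788  -0.1123 121.6669] rail [-0.0511  0.0016] open 0.01156591783313047 F [ 0.9014 -0.3715 -1.2701]
turn/10 (tool) [-0.018 -0.006 -0.013]
shift mm (after turn) [ -0.6 -44.6  81.4]
[np.float64(0.42452478408833594), np.float64(-0.24242283223678526), np.float64(0.07051537180435968)] [np.float64(0.4343038346757849), np.float64(-0.23637137211478876), np.float64(0.07051537180435968)]
scene retainer 0.92 [0.2434 0.5155] 0.024753796760086808
scene retainer 0.9 [-0.0221  0.0008] 0.18802548366402191
scene retainer_hook 0.87 [-0.0423  0.0019] 0.16790835431301915
scene retainer_hook 0.59 [0.2668 0.5335] 0.012500210788302803
scene retainer_fork 0.91 [0.0166 0.0005] 0.2378361790318499
scene retainer_fork 0.68 [0.1801 0.4706] 0.054995979749244035
scene retainer_grip 0.73 [0.2478 0.5178] 0.1069985808005377
scene retainer_grip 0.64 [-0.0626  0.0016] 0.23805549101235712
top retainer 0.96 [-0.016   0.0005] 0.18726330563159146
top retainer 0.85 [0.2409 0.5141] 0.023327233862220603
top retainer_hook 0.97 [0.2652 0.5331] 0.014695259360188014
top retainer_hook 0.74 [-0.0394  0.005 ] 0.16651319769437162
top retainer_fork 0.81 [0.0207 0.0021] 0.24159248664949945
top retainer_fork 0.78 [0.1828 0.4697] 0.05548024118582519
top retainer_grip 0.91 [0.2478 0.5191] 0.10367009721841997
top retainer_grip 0.67 [-0.0408  0.0095] 0.1669389911336943
```

View pics/tilt.png

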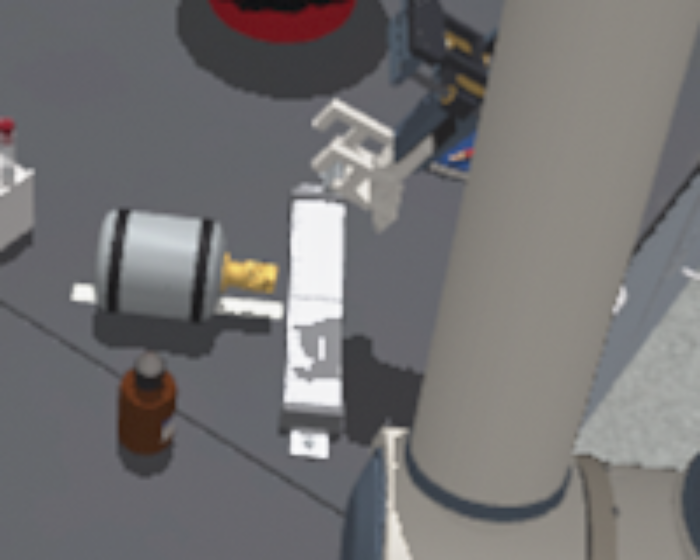

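The picture shows the retainer at (355,160), tilted with its fork up and hook down, on the near side of the rail at (318,300). The marks agree with my computed hook position within 2 mm, so I'll lower it beside the rail.

Emit:
{"method": "apply_moves", "body": {
  "commands": [
    [-0.018, -0.006, -0.013, -0.6, -16, 28.7, 1],
    [0, 0, 0, 0, -16, 28.7, 1],
    [0, 0, 0, 0, -16, 28.7, 1],
    [0, 0, 0, 0, -10, 17.9, 1],
    [0, 0, 0, 0, -6, 10.8, 1],
    [0, 0, 0, 0, -5.3, 9.6, 1],
    [0, 0, 0, 0, 0, 0, 1],
    [0, 0, 0, 0, 0, 0, 1]
  ]
}}

```text
time_s: 22.62
ee_pos: [0.4254, -0.243, 0.0824]
tcp_rot: [149.8, 0.2, 121.8]
ft_force: [0.4, 0.5, -2.1]
opening: 0.0118
finger_force: 30.0
```

Run:
```python
from h import *
np.set_printoptions(precision=4,suppress=True)
plan(*tgt(-38,14.5,30));plan(*tgt(-26.5,14.5,30))
for n in("scene","top"):
    c=capture(n)
    for q in("retainer","retainer_hook","retainer_fork"):
        for m in mark_of(c,q)[:2]:
            w=world(c,m["position"]);print(n,q,round(m["score"],2),np.round(w2r(w),4),w[2])
```

```text
t 22.625 pos [ 0.4254 -0.243   0.0824] rpy [149.8134   0.1557 121.784 ] rail [-0.0485  0.0001] open 0.011814781688206781 F [ 0.3949  0.5339 -2.1078]
turn/10 (tool) [0.019 0.012 0.011]
shift mm (after turn) [ 0.9 -6.3 10. ]
t 22.625 pos [ 0.4254 -0.243   0.0824] rpy [149.8134   0.1557 121.784 ] rail [-0.0485  0.0001] open 0.011814781688206781 F [ 0.3949  0.5339 -2.1078]
turn/10 (tool) [0.019 0.012 0.011]
shift mm (after turn) [ 0.9  3.6 15.8]
scene retainer 0.81 [-0.0216 -0.0008] 0.045405161959551105
scene retainer 0.68 [0.2406 0.5173] 0.0250595442495732
scene retainer_hook 0.83 [-0.0404  0.0009] 0.026548874598000288
scene retainer_hook 0.76 [0.2689 0.5379] 0.014236987008315688
scene retainer_fork 0.74 [ 0.0195 -0.0018] 0.09642121884648278
scene retainer_fork 0.7 [0.1844 0.4688] 0.054736261417666035
top retainer 0.67 [0.241  0.5166] 0.026561806156966093
top retainer 0.64 [-0.011  -0.0006] 0.04434984631023099
top retainer_hook 0.66 [-0.0385  0.0049] 0.025273631303938178
top retainer_hook 0.55 [0.2706 0.5344] 0.011878740204386735
top retainer_fork 0.79 [ 0.0215 -0.0015] 0.09619927164630596
top retainer_fork 0.71 [0.183  0.4744] 0.05082030449187397
```

Emit:
{"method": "apply_moves", "body": {
  "commands": [
    [0, 0, 0, 0.9, -3.3, 5, 1],
    [0, 0, 0, 0, -3, 5, 1],
    [0, 0, 0, 0, 0, 0, 1],
    [0, 0, 0, 0, 0, 0, 1]
  ]
}}

```text
time_s: 23.52
ee_pos: [0.4244, -0.2422, 0.07]
tcp_rot: [149.8, 0.1, 121.8]
ft_force: [0.8, -0.6, -2.5]
opening: 0.0123
finger_force: 30.0
```

Run:
```python
from h import *
np.set_printoptions(precision=4,suppress=True)
plan(*tgt(-26.5,14.5,30))
c=capture("scene")
m=mark_of(c,"retainer_hook")
for k in m[:2]: w=world(c,k["position"]);print(np.round(w2r(w),4),w[2])
W=cloud(c);x=(W[...,:2]-RO)@RA;y=(W[...,:2]-RO)@RB;z=W[...,2]
s=(abs(x)<.025)&(abs(y)<.11)&(abs(y)>.05)&(z>.015)&(z<.035);print("rail top z",np.median(z[s]),s.sum())
```

```text
t 23.525 pos [ 0.4244 -0.2422  0.07  ] rpy [149.8175   0.0954 121.7838] rail [-0.049   0.0013] open 0.012267368408135379 F [ 0.7649 -0.5709 -2.4815]
turn/10 (tool) [0.018 0.007 0.008]
shift mm (after turn) [-0.3 10.2  5.3]
[-0.0407 -0.0011] 0.010811356856255672
[0.2736 0.5359] 0.014216329123166362
rail top z 0.024441699567745157 317
```

Emit:
{"method": "apply_moves", "body": {
  "commands": [
    [0, 0, 0, 0, 2.5, 1.3, 1],
    [0, 0, 0, 0, 2.5, 1.3, 1],
    [0, 0, 0, 0, 2.5, 1.3, 1],
    [0, 0, 0, 0, 2.6, 1.4, 1],
    [0, 0, 0, 0, 0, 0, 1]
  ]
}}

```text
time_s: 24.25
ee_pos: [0.4342, -0.236, 0.0706]
tcp_rot: [149.8, 0.1, 121.8]
ft_force: [-0.5, -0.7, -1.2]
opening: 0.0118
finger_force: 30.0
```

Run:
```python
from h import *
np.set_printoptions(precision=4,suppress=True)
plan(*tgt(-26.5,14.75,30))
R=lambda th:tgt(0,0,th)[1]
prev=None
for th in range(30,-1,-5):
    p,r=tgt(-26.5,18-6.5*np.sin(np.radians(th))-(0.25 if th>0 else 0),th)
    if prev is not None:
        T=Ro.from_euler('xyz',r,degrees=True);P=Ro.from_euler('xyz',prev[1],degrees=True)
        d=np.array(p)-prev[0];print(th,np.round(P.inv().apply(d)*1000,1),np.round(T.inv().apply(d)*1000,1),p[2],np.round(w2r(p),4))
    prev=(np.array(p),r)
```

```text
t 24.25 pos [ 0.4342 -0.236   0.0706] rpy [149.8204   0.1166 121.8067] rail [-0.0374  0.0013] open 0.011782120338296209 F [-0.5175 -0.6663 -1.2385]
turn/10 (tool) [0.018 0.007 0.011]
shift mm (after turn) [-0.3 -0.  -0.2]
25 [0.  4.9 1.4] [0. 5. 1.] 0.0717620396408675 [-0.0326  0.001 ]
20 [0.  4.9 1.3] [0.  5.  0.9] 0.07259764324234709 [-0.0276  0.001 ]
15 [-0.   4.8  1.3] [-0.   4.9  0.9] 0.07301582316083995 [-0.0226  0.001 ]
10 [0.  4.8 1.3] [0.  4.9 0.9] 0.0730133967946624 [-0.0177  0.001 ]
5 [-0.   4.7  1.3] [-0.   4.8  0.8] 0.07259038260992616 [-0.0128  0.001 ]
0 [-0.   4.7  1. ] [-0.   4.8  0.6] 0.072 [-0.008  0.001]
```

Emit:
{"method": "apply_moves", "body": {
  "commands": [
    [0.5, 0, 0, 0, 4.9, 1.2, 1],
    [0.5, 0, 0, 0, 4.9, 1.1, 1],
    [0.5, 0, 0, 0, 4.9, 1.1, 1],
    [0, 0, 0, 0, 0, 0, 1],
    [0, 0, 0, 0, 0, 0, 1]
  ]
}}

```text
time_s: 24.88
ee_pos: [0.4466, -0.2283, 0.0737]
tcp_rot: [164.7, 0.1, 121.8]
ft_force: [2.3, 1.5, -1.0]
opening: 0.0115
finger_force: 30.0
```

```bash
python3 - <<'E'
from h import *
np.set_printoptions(precision=4,suppress=True)
plan(*tgt(-26.5,16,15));plan(*tgt(-26.5,16.6,10))
c=capture("scene");save(c["image"][110:230,250:400],"rock.png",4.5)
E
python3 can.py .147 0
```

```text
t 24.875 pos [ 0.4466 -0.2283  0.0737] rpy [164.7263   0.1055 121.8142] rail [-0.0227  0.0014] open 0.01146025420132766 F [ 2.2592  1.5427 -1.0322]
turn/10 (tool) [0.027 0.009 0.009]
shift mm (after turn) [-0.4 -0.1  0.8]
t 24.875 pos [ 0.4466 -0.2283  0.0737] rpy [164.7263   0.1055 121.8142] rail [-0.0227  0.0014] open 0.01146025420132766 F [ 2.2592  1.5427 -1.0322]
turn/10 (tool) [0.527 0.009 0.009]
shift mm (after turn) [-0.4  4.9  1.6]
t 24.925 tcp rail [-0.023   0.0014] [ 0.4464 -0.2285  0.0736] [164.7372   0.0819 121.7647] F [2.0543 1.5748 0.2122]
scene can rail [0.147  0.0006] dyaw -1.2157035806687517 body [-0.0503  0.0599] neck -0.10221205818999117 781 71
   canister 0.82 [ 0.1522 -0.006 ] 0.047763267003507914
   neck_tip 0.61 [0.0393 0.0015] 0.04964953449009224
top can rail [ 0.147  -0.0007] dyaw -1.922113975035984 body [-0.0493  0.0605] neck -0.08780909428741951 1602 82
   canister 0.95 [ 0.1596 -0.0024] 0.05308262114158264
   neck_tip 0.67 [0.042  0.0001] 0.049613068342466045
```

View pics/rock.png

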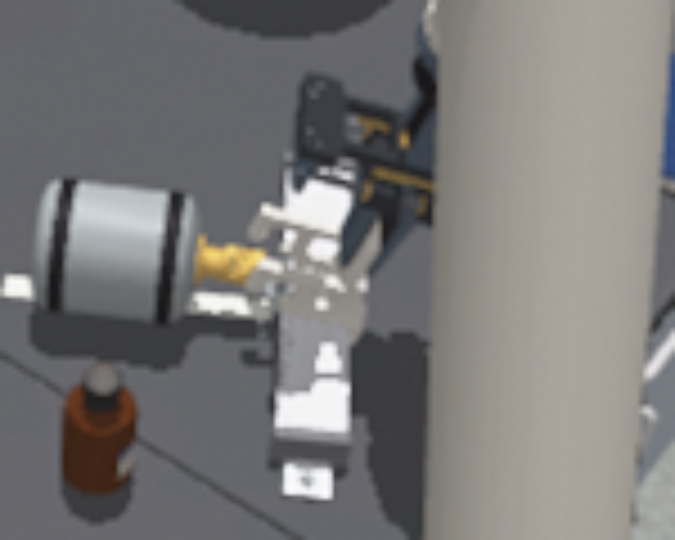

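The picture shows the fork at (265,215)–(265,320) coming down either side of the neck tip at (260,262). The lip is slightly high and just touching, so I'll continue down a touch lower.

Emit:
{"method": "apply_moves", "body": {
  "commands": [
    [0.5, 0, 0, -0.3, 4.8, 2.0, 1],
    [0.3, 0, 0, 0, 2.9, 0.9, 1],
    [0, 0, 0, 0, 0, 0, 1]
  ]
}}

```text
time_s: 25.6
ee_pos: [0.4548, -0.2244, 0.0729]
tcp_rot: [172.8, 0.2, 121.9]
ft_force: [4.5, 0.5, -0.5]
opening: 0.0122
finger_force: 30.0
```

Run:
```python
from h import *
np.set_printoptions(precision=4,suppress=True)
plan(*tgt(-26.5,17.0,7));plan(*tgt(-26.5,18,0))
```

```text
t 25.6 pos [ 0.4548 -0.2244  0.0729] rpy [172.819    0.2061 121.859 ] rail [-0.0137  0.0004] open 0.012218556410131526 F [ 4.5383  0.4711 -0.455 ]
turn/10 (tool) [0.018 0.019 0.013]
shift mm (after turn) [ 0.6 -1.  -0. ]
t 25.6 pos [ 0.4548 -0.2244  0.0729] rpy [172.819    0.2061 121.859 ] rail [-0.0137  0.0004] open 0.012218556410131526 F [ 4.5383  0.4711 -0.455 ]
turn/10 (tool) [0.718 0.02  0.012]
shift mm (after turn) [0.6 5.7 0.9]
```

Emit:
{"method": "apply_moves", "body": {
  "commands": [
    [0.36, 0, 0, 0.3, 2.6, 0.7, 1],
    [0.36, 0, 0, 0.3, 2.6, 0.7, 1],
    [0, 0, 0, 0, 0, 0, 1],
    [0, 0, 0, 0, 0, 0, 1]
  ]
}}

```text
time_s: 26.1
ee_pos: [0.4584, -0.2215, 0.072]
tcp_rot: [180.0, 0.2, 121.8]
ft_force: [3.3, 1.0, 3.9]
opening: 0.0118
finger_force: 30.0
```

```bash
cat > ret.py <<'E'
from h import *
np.set_printoptions(precision=4,suppress=True)
plan(*tgt(-26.5,18,0))
for n in("scene","top"):
    c=capture(n)
    for q in("retainer","retainer_hook","retainer_fork","neck_tip"):
        for m in mark_of(c,q)[:2]:
            w=world(c,m["position"]);r=w2r(w)
            if abs(r[1])<.1:print(n,q,round(m["score"],2),np.round(r,4),w[2])
    W=cloud(c);x=(W[...,:2]-RO)@RA;y=(W[...,:2]-RO)@RB;z=W[...,2]
    for lo,hi in((25,45),(45,66)):
        s=(x>lo/1e3)&(x<hi/1e3)&(abs(abs(y-.001)-.0265)<.004)&(z>.045)&(z<.09)
        print(n,"arm top z @x",lo,hi,np.percentile(z[s],[50,90]) if s.sum() else None,s.sum())
E
python3 ret.py
```

```text
t 26.1 pos [ 0.4584 -0.2215  0.072 ] rpy [179.9638   0.1728 121.7897] rail [-0.0092  0.0009] open 0.011848137639285574 F [3.3107 0.9766 3.9397]
turn/10 (tool) [0.004 0.017 0.004]
shift mm (after turn) [0.1 1.2 0. ]
scene retainer 0.63 [-0.0042 -0.0024] 0.022227393400060635
scene retainer_hook 0.81 [-0.0327 -0.0013] 0.015943704011367327
scene retainer_fork 0.86 [0.0576 0.0013] 0.051392447065586044
scene neck_tip 0.65 [0.0368 0.0006] 0.05030118915404039
scene arm top z @x 25 45 [0.0644 0.0669] 23
scene arm top z @x 45 66 [0.0641 0.0672] 13
top retainer 0.44 [0.0057 0.0016] 0.026267276795301685
top retainer_fork 0.58 [0.0594 0.0027] 0.052061110054080206
top neck_tip 0.83 [ 0.0416 -0.0012] 0.04997805744122004
top arm top z @x 25 45 [0.0635 0.0662] 39
top arm top z @x 45 66 [0.0635 0.0661] 26
```

Emit:
{"method": "apply_moves", "body": {
  "commands": [
    [0.08, 0, 0, 0, 0.3, 0.8, 1],
    [0.08, 0, 0, 0, 0.3, 0.6, 1],
    [0, 0, 0, 0, 0, 0, 1],
    [0, 0, 0, 0, 0, 0, 1]
  ]
}}

```text
time_s: 27.1
ee_pos: [0.4585, -0.2216, 0.072]
tcp_rot: [-178.4, 0.2, 121.8]
ft_force: [-6.5, -0.4, 37.6]
opening: 0.012
finger_force: 30.1
```

```bash
python3 ret.py
```

```text
t 27.1 pos [ 0.4585 -0.2216  0.072 ] rpy [-178.4079    0.2259  121.78  ] rail [-0.0091  0.0009] open 0.012011487430170116 F [-6.4809 -0.4254 37.6314]
turn/10 (tool) [-0.159  0.023  0.003]
shift mm (after turn) [ 0.1  1.1 -0. ]
scene retainer 0.74 [ 0.0572 -0.0012] 0.05100228335785206
scene retainer_hook 0.92 [-0.0322 -0.0029] 0.01635669918457683
scene retainer_fork 0.83 [ 0.0553 -0.0012] 0.04975836863220967
scene neck_tip 0.75 [0.0368 0.0027] 0.05143919741856884
scene neck_tip 0.6 [-0.0051  0.0003] 0.026887892746614184
scene arm top z @x 25 45 [0.0645 0.0674] 24
scene arm top z @x 45 66 [0.064  0.0667] 17
top retainer 0.74 [0.0015 0.0041] 0.02596697694654221
top retainer_hook 0.64 [-0.0296  0.0062] 0.018482158039293303
top retainer_fork 0.46 [0.059  0.0025] 0.0509120892255839
top neck_tip 0.83 [ 0.0388 -0.0004] 0.052666729627633364
top arm top z @x 25 45 [0.0631 0.0654] 28
top arm top z @x 45 66 [0.063  0.0662] 24
```

Emit:
{"method": "apply_moves", "body": {
  "commands": [
    [-0.16, 0, 0, 0, -0.3, -1.2, 1],
    [0, 0, 0, 0, 0, 0, 1],
    [-0.2, 0, 0, 0, -1.3, -0.5, 1],
    [0, 0, 0, 0, 0, 0, 1],
    [0, 0, 0, 0, 0, 0, 1]
  ]
}}

```text
time_s: 28.22
ee_pos: [0.4565, -0.2214, 0.0717]
tcp_rot: [178.1, 0.0, 121.8]
ft_force: [-0.5, 0.1, -6.6]
opening: 0.0121
finger_force: 30.0
```

The tug backwards meets resistance (Fz −6.6 N), so the foot holds. I'll go back to neutral and release.

Emit:
{"method": "apply_moves", "body": {
  "commands": [
    [0.2, 0, 0, 0, 1.3, 0.5, 1],
    [0, 0, 0, 0, 0, 0, 1],
    [0, 0, 0, 0, 0, 0, 0.75],
    [0, 0, 0, 0, 0, 0, 0.75],
    [0, 0, 0, 0, 0, 0, 0.75],
    [0, 0, 0, 0, 0, 0, 0.75],
    [0, 0, 0, 0, 0, 0, 0.75]
  ]
}}

```text
time_s: 29.1
ee_pos: [0.4582, -0.221, 0.0716]
tcp_rot: [-180.0, 0.1, 121.8]
ft_force: [-0.5, -0.3, -0.9]
opening: 0.023
finger_force: 0.0
```

Emit:
{"method": "apply_moves", "body": {
  "commands": [
    [0, 0, 0, 0, 0, -10, 0.75],
    [0, 0, 0, 0, 0, -30, 0.75],
    [0, 0, 0, 0, 0, -60, 0.75],
    [0, 0, 0, 0, -40, -60, 0.75],
    [0, 0, 0, -50, -50, 0, 0.75],
    [0, 0, 0, -50, -50, 0, 0.75],
    [0, 0, 0, -50, -30, 0, 0.75],
    [0, 0, 0, 0, 0, 0, 0.75]
  ]
}}

```text
time_s: 30.1
ee_pos: [0.4003, -0.4225, 0.2244]
tcp_rot: [-180.0, 0.2, 121.6]
ft_force: [0.1, 1.4, 0.2]
opening: 0.0231
finger_force: 0.0
```

```bash
python3 ret.py; python3 can.py .147 0
python3 - <<'E'
from h import *
a=capture("scene")["image"][120:220,250:380];b=capture("top")["image"][150:250,290:420]
save(np.vstack([a,b]),"final.png",3)
E
```

```text
t 30.1 pos [ 0.4003 -0.4225  0.2244] rpy [-179.9653    0.2123  121.5997] rail [-0.1644 -0.1394] open 0.02307935455425154 F [0.1451 1.4031 0.1866]
turn/10 (tool) [-0.003  0.021 -0.015]
shift mm (after turn) [140.4 156.4 152.4]
scene retainer 0.82 [-0.0038  0.0006] 0.027113424258174423
scene retainer_hook 0.59 [-0.0322  0.0003] 0.014922832288926796
scene retainer_fork 0.78 [0.0593 0.0008] 0.05164213390086431
scene neck_tip 0.69 [0.0362 0.0002] 0.048410070551908435
scene arm top z @x 25 45 [0.0635 0.065 ] 16
scene arm top z @x 45 66 [0.0635 0.0667] 13
top retainer 0.72 [ 0.0005 -0.0029] -0.005058202138895851
top retainer_hook 0.59 [-0.0303  0.0085] 0.016854187839571114
top retainer_fork 0.75 [0.0592 0.0033] 0.053096656981700754
top neck_tip 0.56 [0.0414 0.0005] 0.048381728152965785
top neck_tip 0.55 [ 0.0007 -0.003 ] -0.0020668894945186644
top arm top z @x 25 45 [0.0632 0.0657] 45
top arm top z @x 45 66 [0.0641 0.0661] 36
t 30.6 tcp rail [-0.1615 -0.1363] [ 0.4011 -0.4184  0.2242] [-179.9804    0.1197  121.8266] F [-0.0875 -0.5294  0.1872]
scene can rail [0.147  0.0006] dyaw -0.8580599275570471 body [-0.05    0.0603] neck -0.10519015514544282 777 93
   canister 0.88 [ 0.1519 -0.0084] 0.049390620097969656
   neck_tip 0.62 [0.035  0.0019] 0.050243026238473626
top can rail [ 0.147  -0.0007] dyaw -2.000839786257515 body [-0.049   0.0607] neck -0.10840713283882134 1605 168
   canister 0.85 [ 0.1601 -0.003 ] 0.052703344159750455
   neck_tip 0.93 [ 0.0425 -0.0013] 0.05426569941990575
```

View pics/final.png

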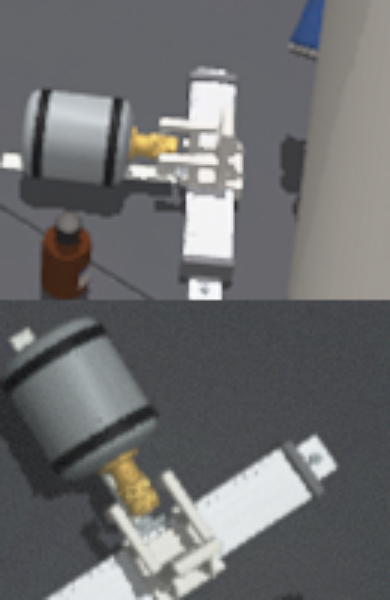

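Both views show the retainer flat on the rail, at (205,145) in the scene view and (165,540) in the top view. Its fork straddles the neck at (155,143) and (130,485), the canister is in place and the fingers are clear. I'm handing in.

```bash
python3 -c "
from workcell import *
print(sign_off())"
```

```text
the job is handed in; nothing more can be done
None
```

The job is handed in, but `sign_off()` gave no verdict: the canister lies over the tape (about 6 mm off along its axis, 1–2° off square), and the retainer sits flat on the rail with its fork astride the neck and its foot holding against a light tug; the bottle and beaker were never approached.

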